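# Sort the tagged jars and dump the reject

### The job

Sort the two tagged jars in the sloping rack: the jar with the round tag on its lid has passed, so stand it upright in the round pass nest without ever tipping it over; the jar with the bar-shaped tag is a reject, so set it upright in the cup of the tilting cradle, let go, and then swing the cradle over by its lever until the jar drops out into the blue reject crate. Leave the untagged jar in its rack pocket and do not disturb the tape roll, the wash bottle or the spatula.

Things in the scene. Friction and masses are not known exactly. Their poses are not given: they have to be found in the camera images.
- jar_disc: Passed jar: white plastic, 70 mm tall, body 50 mm diameter, lid (top 22 mm) 52 mm diameter, about 0.13 kg; on the lid a flat black ROUND tag, 30 mm. Origin on its axis at mid height (35 mm from base and top); z along the axis to the lid. It starts in one of the rack's pockets, axis leaning 30 degrees from vertical, lid towards the rack's front (-x, the robot).
- jar_bar: Reject jar: the same jar, but the flat black tag on its lid is a BAR 42 x 12 mm. Same origin and axes. It starts in another pocket of the rack.
- jar_plain: The same jar without any tag; it is to stay in its pocket. Same origin and axes.
- rack: Fixed sloping rack. Origin on the table under its centre, z vertical, y along the row. Plate 300 x 88 x 20 mm tilted 30 degrees about y, top facing up and to the robot (-x), 44 to 86 mm above the table. Three round pockets 55 mm wide, 14 mm deep at y = -110, 0, 110 mm; a seated jar's origin is at x = -20, z = 80 mm. Jars come out along their own leaning axis.
- nest_floor (a point): Pass nest, fixed: a round steel ring on an aluminium disc of 84 mm diameter. This point is the centre of the ring's inner floor, 8 mm above the table. Ring inside 64 mm wide, outside 74 mm, rim 14 mm above its floor (22 mm above the table). Its z is up.
- cup_floor (a point): Centre of the inner floor of the cradle's steel cup; z points out of its mouth. Cup inside 68 mm wide, outside 76 mm, 28 mm deep. Upright, its floor is 115 mm above the table, 15 mm below the pivot axis; the rim 13 mm above that axis. At the start it leans up to 0.12 rad forward and stays where it is left (friction); a jar can be set in with its axis vertical.
- pivot (a point): Midpoint of the cradle's horizontal pivot axis, 130 mm above the table, in the middle of the cup; fixed. Its x points from the stand to the crate (away from the robot), y along the pivot axis, z up. Two grey posts 30 x 10 mm carry the axle at y = -57 and +57 mm, their tops 138 mm above the table.
- handle (a point): Middle of the lever's white cross-bar handle: round, 12 mm diameter, 65 mm long, parallel to the pivot axis, free to take from above. From the pivot point it lies 108 mm in -y and 90 mm from the axis; at joint 0 it is 78 mm on the robot's side (-x) and 45 mm above the axis. It swings on a 90 mm arc up, over and down on the crate's side. A 10 mm thick arm joins its inner (+y) end.
- cradle (a joint): Tilt of the cradle (rad): 0 cup upright, grows as the lever handle swings up and over away from the robot, mouth turning to the crate; stop at 2.3. It needs about 2 to 3 N at the handle and stays where it is left. The jar slides out by itself before the stop.
- crate_floor (a point): Centre of the inner floor of the blue reject crate, 5 mm above the table, beyond the stand (axes as the pivot's, z up). Inside 222 mm along x, 162 mm along y; rim 75 mm above the table. It is fixed to the stand.
- tape_roll: Bystander: cardboard roll standing on end in front of the rack, 90 mm diameter, 48 mm tall; origin under its centre.
- wash_bottle: Bystander: white plastic bottle, 60 mm diameter, 150 mm tall; origin under its centre.
- spatula: Bystander: spatula lying flat on the table beyond the pass nest, about 180 mm long along its x.
Mind the look-alikes: they are no part of the job. What is shaped like the jar_bar but purple or red is not meant.

How it is judged:
On the way, in this order (a step that is already met when the one before it is completed fails the run):
1. the bar-tagged jar stands in the upright cradle cup, let go (distance between jar_bar and cup_floor below 0.046 m and angle between jar_bar's own z axis and vertical below 0.35 rad and value of joint cradle below 0.4 rad and contact force between the fingers and jar_bar below 0.2 N), for 0.2 s.
2. the cradle is being tipped by its lever (gripper at the handle) (value of joint cradle above 0.6 rad and distance between the grasp point and handle below 0.06 m), for 0.05 s.
3. the bar-tagged jar has dropped into the reject crate (x of jar_bar in the frame of crate_floor between -0.115 and 0.115 m and y of jar_bar in the frame of crate_floor between -0.085 and 0.085 m and z of jar_bar in the frame of crate_floor below 0.065 m), for 0.2 s.
At the end, for the whole second after the job is handed in: The round-tagged jar stands lid up (within 6 degrees of upright) on the floor of the pass nest, its axis within 12 mm of the nest's; the bar-tagged jar lies in the reject crate; both are at rest; the untagged jar is still in its pocket (moved less than 15 mm) (all of step 3 and linear speed of jar_bar below 0.05 m/s and horizontal distance between jar_disc and nest_floor below 0.012 m and z of jar_disc in the frame of nest_floor between 0.03 and 0.04 m and angle between jar_disc's own z axis and vertical below 0.1 rad and linear speed of jar_disc below 0.02 m/s and distance of jar_plain from where it was at the start of the episode below 0.015 m); the robot touches nothing.
It fails at once if the untagged jar is moved more than 20 mm (distance of jar_plain from where it was at the start of the episode above 0.02 m).
It fails at once if the passed jar is tipped more than 63 degrees from upright (angle between jar_disc's own z axis and vertical above 1.1 rad).
It fails at once if the tape roll, wash bottle or spatula is moved more than 30 mm (distance of any of tape_roll, wash_bottle, spatula from where it was at the start of the episode above 0.03 m).
It also fails if it takes over 72 s, if anything falls off the work surface, if the arm or the gripper's body presses on something with over 40 N, if the wrist force passes 120 N, or if a joint passes its speed limit or range.

### The arm

A 6-joint arm with a two-finger parallel gripper is mounted at the origin on the work surface. World frame = base frame: x ahead of the robot, y to its left, z up, the work surface at z = 0. Lengths are in m, angles in rad, forces in N, time in s.
With the tool pointing down it reaches from about 0.35 to 0.775 m from the base axis. Payload 5.5 kg.
Tool frame: the origin (TCP) lies midway between the tips of the shut fingers; the grasp point (between the pads) lies 19 mm behind it; z points along the fingers, y is the line along which they close (so a half turn about z gives the same grasp; the last joint's range is limited). The gripper opens to 85 mm and grips with 20 to 120 N. Pads are 22 mm wide; open, the fingers measure 114 mm over their backs; the gripper's body (76 mm by 85 mm) begins 54 mm behind the grasp point. The pads swing forward as they close: fully open they stand 13 mm farther back than shut.
Start: joints at [1.169, 0.313, 0.046, 1.304, 0, 1.431], TCP at [0.149, 0.555, 0.231] pointing down, gripper open.
Joint ranges: [-2.76, 2.76], [-0.86, 1.69], [-1.03, 1.26], [-2.2, 2.34], [-1.47, 1.5], [-3.14, 3.14]. Speed limits (rad/s): [2.57, 2.57, 3.14, 3.14, 3.14, 3.14].

### API

Orientations are given as a unit quaternion [w, x, y, z].
In Python, from workcell import telemetry, imaging, env gives the robot as it stands. The module is installed in compiled form; this text tells all that it offers.
- The arm moves only by the tool step_arm, never from a script. Its argument "moves" is a list of rows, each a list of 3 entries, a list of its own where there are three numbers: the shift along the tool's x, y, z in mm, then the turn, a rotation vector about the tool's x, y, z in rad, then the finger opening in mm, from 0 to 85.4. A call has 1 to 8 rows; each row is the pose to reach, as a shift and turn from the pose commanded when the call began, along the tool's axes at that moment; what a row does not reach only later rows make up. A row lasts 1/12 s, in which the tool goes at most 41.7 mm and 7.16 degrees, less where a joint would pass 70% of its speed; a pose out of reach is approached as far as the arm can. A call with a gripper value outside its range is refused whole. The fingers move at their own pace and stop on an object; "grip_force" is the grip in N (left out, the last holds). Time passes only in rows, so rows that repeat a pose let the fingers close. It gives the time, the measured TCP pose, the force, the opening and the grip force at its end, in the units of the state.
- telemetry.get_state(): the state, without advancing time (a new reading comes with each control period).
- imaging.read_camera(name): name is "scene" or "side" or "wrist"; returns the picture (420x560x3 uint8, red, green, blue); there is no depth.
- imaging.camera_params(name): a dict with "camera_matrix" (3x3 intrinsics, pixels), "pose" (4x4, takes a point from camera to world coordinates). Camera axes: x right, y up, looking along -z (the intrinsics and any distortion apply to the point x, -y, -z); pixel columns grow to the right and rows downward; lengths in m; the calibration is good to about 2 mm. The wrist camera is an equidistant fisheye: a pixel r from the principal point sees the ray r / f radians off the axis. A picture is of the moment at which its call begins: read the wrist's pose just before it. camera_params takes no time and is no camera call; for the wrist camera it gives the pose at the moment of the call.
- env.hand_in(): hands the job in; it is judged then, once.
The state is a dict: "clock": time; "joint_pos": joint angles; "qvel": joint speeds; "tau": joint torques, N m; "tcp_pos": TCP position; "orientation": TCP orientation; "wrist_force": force on the tool from outside, world axes, zero at the start; "ft_torque": the same for the moment, N m; "finger_gap": finger opening in m; "grip_force": force on a finger pad.
Only numpy, scipy, OpenCV 4.12 (cv2) and the standard library are available. Lean on these libraries where they do the work, as an engineer would, in place of code of your own. Each camera call takes 0.05 s, during which the arm holds its last target. There are 200 camera calls.

## Working session

There is one attempt and no reset: what is moved stays moved. The work goes in short steps, Python scripts to look and compute and a tool call to move; the robot and the scene stay as the last step left them, time stands still between calls to the robot, and variables do not carry over. Pictures are saved under pics/ and viewed, at most 10 in all, crops included, and the job is handed in when it is done.

Besides the shell and the picture viewer there is one more tool, called as name([rows], argument=value, ...), one row to a line, values as JSON. step_arm: Moves the arm, as the interface text tells. Its arguments: {"type":"object","properties":{"moves":{"type":"array"},"grip_force":{"type":"number"}},"required":["moves"]}

```bash
mkdir -p pics
cat > h.py <<'E'
import numpy as np, cv2
from scipy.spatial.transform import Rotation as R
from workcell import telemetry, imaging, env
def ray(cam,u,v,P=None):
    P=P or imaging.camera_params(cam); K=np.array(P["camera_matrix"]); T=np.array(P["pose"])
    x=(u-K[0,2])/K[0,0]; y=(v-K[1,2])/K[1,1]
    if cam=="wrist":
        r=np.hypot(x,y); s=np.sin(r)/r if r>1e-9 else 1; d=np.array([x*s,-y*s,-np.cos(r)])
    else: d=np.array([x,-y,-1.])
    d=T[:3,:3]@d; return T[:3,3],d/np.linalg.norm(d)
def atz(cam,u,v,z,P=None):
    o,d=ray(cam,u,v,P); return o+d*(z-o[2])/d[2]
def tri(*rs):
    A=0;b=0
    for o,d in rs:
        M=np.eye(3)-np.outer(d,d); A=A+M; b=b+M@o
    p=np.linalg.solve(A,b); return p,[np.linalg.norm((np.eye(3)-np.outer(d,d))@(p-o)) for o,d in rs]
def proj(cam,p,P=None):
    P=P or imaging.camera_params(cam); K=np.array(P["camera_matrix"]); T=np.array(P["pose"])
    q=T[:3,:3].T@(np.array(p)-T[:3,3]); q=q*[1,-1,-1]
    if cam=="wrist":
        a=np.arctan2(np.hypot(q[0],q[1]),q[2]); n=np.hypot(q[0],q[1]); x,y=q[0]/n*a,q[1]/n*a
    else: x,y=q[0]/q[2],q[1]/q[2]
    return np.array([K[0,0]*x+K[0,2],K[1,1]*y+K[1,2]])
def pose():
    s=telemetry.get_state(); w,x,y,z=s["orientation"]; return np.array(s["tcp_pos"]),R.from_quat([x,y,z,w])
def rel(p,Rt):
    "shift mm and rotvec in current tool frame to target"
    p0,R0=pose(); return (R0.inv().apply(np.array(p)-p0)*1000).round(1),(R0.inv()*Rt).as_rotvec().round(4)
def toolR(z,y):
    z=np.array(z,float);z/=np.linalg.norm(z);y=np.array(y,float);y-=z*(y@z);y/=np.linalg.norm(y)
    return R.from_matrix(np.c_[np.cross(y,z),y,z])
E
python3 - <<'E'
from h import *
for c in ["scene","side","wrist"]:
    im=imaging.read_camera(c); cv2.imwrite(f"pics/{c}0.png",im[:,:,::-1]); 
    P=imaging.camera_params(c); print(c,np.array(P["camera_matrix"]).round(1).tolist(),np.array(P["pose"]).round(3).tolist(),P.keys())
s=telemetry.get_state(); print(s)
a=cv2.imread("pics/scene0.png");b=cv2.imread("pics/side0.png")
E
```

```text
scene [[478.2, 0.0, 277.1], [0.0, 478.2, 208.0], [0.0, 0.0, 1.0]] [[-0.036, -0.757, 0.652, 1.187], [0.999, -0.028, 0.022, 0.099], [0.002, 0.653, 0.758, 0.917], [0.0, 0.0, 0.0, 1.0]] dict_keys(['camera_matrix', 'pose'])
side [[429.7, 0.0, 271.3], [0.0, 429.7, 214.5], [0.0, 0.0, 1.0]] [[0.991, 0.069, -0.111, 0.364], [-0.131, 0.485, -0.865, -1.01], [-0.005, 0.872, 0.49, 0.725], [0.0, 0.0, 0.0, 1.0]] dict_keys(['camera_matrix', 'pose'])
wrist [[325.2, 0.0, 278.4], [0.0, 325.2, 208.3], [0.0, 0.0, 1.0]] [[0.26, -0.933, -0.248, 0.086], [0.966, 0.251, 0.068, 0.572], [-0.001, -0.257, 0.966, 0.373], [0.0, 0.0, 0.0, 1.0]] dict_keys(['camera_matrix', 'pose'])
{'clock': 0.15, 'joint_pos': array([ 1.16938716e+00,  3.13846680e-01,  4.52116552e-02,  1.30358857e+00,
       -8.10863246e-06,  1.43120780e+00]), 'qvel': array([ 0.00038869, -0.00194653,  0.00444488, -0.00033372, -0.00016869,
        0.00101024]), 'tau': array([ 1.61949949e-03, -4.81067848e+01,  2.98814821e+01,  1.38953567e-02,
       -1.13235678e-04, -5.44003626e-06]), 'tcp_pos': array([0.14868349, 0.55503861, 0.23059145]), 'orientation': array([-1.86785382e-04,  1.30536692e-01,  9.91443222e-01, -6.88770087e-04]), 'wrist_force': array([ 0.93565583, -0.46015093,  0.39053823]), 'ft_torque': array([ 0.01318435, -0.02797735,  0.00815827]), 'grip_force': 0.0, 'finger_gap': 0.08583061952228244}
```

View pics/scene0.png

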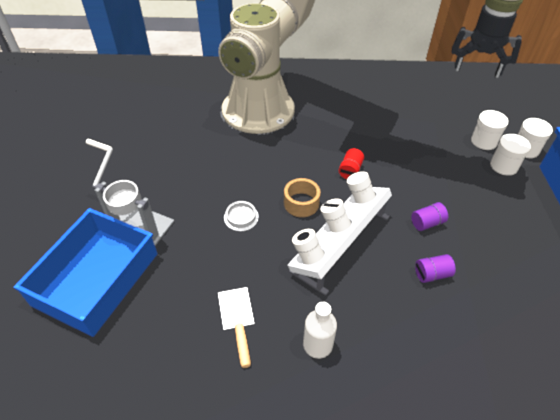

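View pics/side0.png

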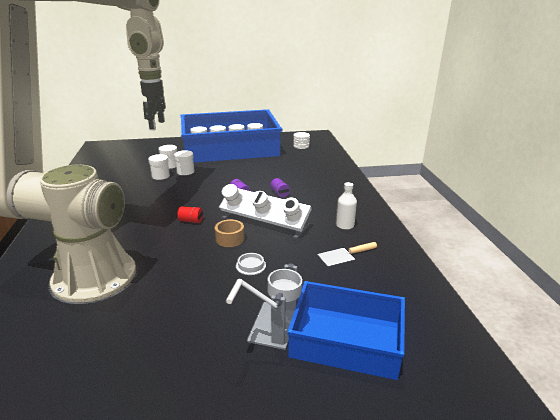

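The scene shows the rack with jars at about (306,243), (335,214) and (360,187). The cradle cup is at (122,195), the handle near (98,145), the nest at (241,216) and the crate at (90,268). Look-alikes: red cylinder (351,163), purple (430,216) and (436,268), plain white jars (490,130), (511,155), (533,138). I'll check in a close crop which rack jar carries which tag.

Run:
```python
import cv2,numpy as np
a=cv2.imread("pics/scene0.png");b=cv2.imread("pics/side0.png")
f=lambda i,x,y,w,h:cv2.resize(i[y:y+h,x:x+w],(400,300),interpolation=cv2.INTER_CUBIC)
cv2.imwrite("pics/crop1.png",np.vstack([np.hstack([f(a,275,165,133,100),f(b,205,170,120,90)]),np.hstack([f(a,70,125,133,100),f(b,215,240,120,90)])]))
```

```text
(no output)
```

View pics/crop1.png

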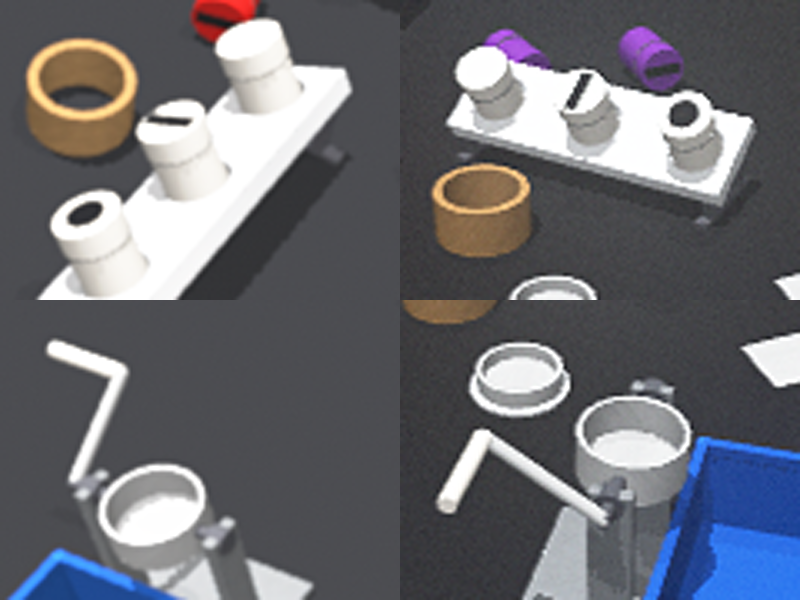

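Crop 1: the disc-tag jar is at the low-y end of the rack (scene tag pixel 304,236), the bar jar is in the middle (331,205) and the plain jar is at the far end (359,179). The cup rim, handle and nest are all clear in both views.

Run:
```python
from h import *
np.set_printoptions(precision=4,suppress=True)
D=dict(disc=((303.6,235.8),(290.5,204.2)),bar=((331.2,205.2),(258.4,197.6)),plain=((358.8,179.3),(229.9,190.7)),
nest=((241,214),(251,261.6)),cup=((120.5,194.2),(285.2,281.7)),hand=((98.3,145),(234.5,291)),hout=((87,141),(229.2,301)),hin=((110.5,149),(240,281.5)),post1=((100.6,187.2),(278.9,299.1)),post2=((143.8,202.5),(290.6,266.4)))
for k,(a,b) in D.items(): print(k,*tri(ray("scene",*a),ray("side",*b)))
a=cv2.imread("pics/side0.png")
```

```text
disc [0.5694 0.1348 0.1095] [np.float64(0.0014213646637114537), np.float64(0.0014213646637114348)]
bar [0.4777 0.1973 0.1067] [np.float64(0.0007786765743919979), np.float64(0.0007786765743919235)]
plain [0.3909 0.2662 0.1035] [np.float64(0.0007167469950503106), np.float64(0.000716746995050292)]
nest [ 0.4327 -0.0146  0.0135] [np.float64(0.00041021114242592257), np.float64(0.0004102111424260067)]
cup [ 0.4881 -0.2701  0.1355] [np.float64(0.0007950925280256087), np.float64(0.0007950925280254191)]
hand [ 0.3756 -0.3389  0.1778] [np.float64(0.0002282436327956762), np.float64(0.00022824363279571146)]
hout [ 0.3639 -0.3683  0.1787] [np.float64(0.0001998559875528567), np.float64(0.00019985598755275705)]
hin [ 0.3879 -0.3081  0.1768] [np.float64(0.0010510858601605613), np.float64(0.0010510858601606677)]
post1 [ 0.4663 -0.3215  0.1325] [np.float64(0.0010849875057849176), np.float64(0.0010849875057848863)]
post2 [ 0.5096 -0.214   0.1342] [np.float64(0.0010548920080253594), np.float64(0.001054892008025231)]
```

```bash
cat >> h.py <<'E'
np.set_printoptions(precision=4,suppress=True)
E
python3 - <<'E'
from h import *
D=dict(disc=((303.6,235.8),(290.5,204.2),.1103),bar=((331.2,205.2),(258.4,197.6),.1103),plain=((358.8,179.3),(229.9,190.7),.1103),
nest=((241,214),(251,261.6),.022),cup=((120.5,194.2),(285.2,281.7),.143),hand=((98.3,145),(234.5,291),.18),post1=((100.6,187.2),(278.9,299.1),.138),post2=((143.8,202.5),(290.6,266.4),.138))
M={}
for k,(a,b,z) in D.items():
    A,B=atz("scene",*a,z),atz("side",*b,z); M[k]=(A+B)/2; print(k,A,B,M[k])
y=M["plain"]-M["disc"]; y[2]=0; print(np.linalg.norm(y)); y/=np.linalg.norm(y); x=np.array([y[1],-y[0],0]); ax=-x*.5+np.array([0,0,.866]); print("y",y,"ax",ax)
top=(M["plain"]+M["disc"]+M["bar"])/3; print("bar top",top)
g=top-ax*.013; tcp=g-ax*.019
print("row angle",np.arctan2(y[1],y[0]))
for yy in (y,x,-x,-y):
    Rt=toolR(-ax,yy); print(yy, "grasp tcp",tcp, rel(tcp,Rt), "pre", rel(tcp+ax*.09,Rt))
E
```

```text
disc [0.5684 0.1355 0.1103] [0.5698 0.1312 0.1103] [0.5691 0.1333 0.1103]
bar [0.4799 0.1972 0.1103] [0.4775 0.189  0.1103] [0.4787 0.1931 0.1103]
plain [0.3966 0.2651 0.1103] [0.391  0.251  0.1103] [0.3938 0.2581 0.1103]
nest [ 0.4393 -0.0134  0.022 ] [ 0.4322 -0.0269  0.022 ] [ 0.4357 -0.0202  0.022 ]
cup [ 0.4939 -0.2663  0.143 ] [ 0.4871 -0.2803  0.143 ] [ 0.4905 -0.2733  0.143 ]
hand [ 0.3777 -0.3376  0.18  ] [ 0.3758 -0.3418  0.18  ] [ 0.3767 -0.3397  0.18  ]
post1 [ 0.4701 -0.3183  0.138 ] [ 0.4661 -0.3289  0.138 ] [ 0.4681 -0.3236  0.138 ]
post2 [ 0.5117 -0.2122  0.138 ] [ 0.5093 -0.2203  0.138 ] [ 0.5105 -0.2163  0.138 ]
0.21511388557583938
y [-0.8148  0.5797  0.    ] ax [-0.2899 -0.4074  0.866 ]
bar top [0.4805 0.1948 0.1103]
row angle 2.5231935186141277
[-0.8148  0.5797  0.    ] grasp tcp [0.4898 0.2079 0.0826] (array([-419.4, -246.8,  148.3]), array([-0.3186, -0.4581, -1.1847])) pre (array([-403.7, -289.1,   70.4]), array([-0.3186, -0.4581, -1.1847]))
[0.5797 0.8148 0.    ] grasp tcp [0.4898 0.2079 0.0826] (array([-419.4, -246.8,  148.3]), array([-0.5194, -0.0933,  0.3484])) pre (array([-403.7, -289.1,   70.4]), array([-0.5194, -0.0933,  0.3484]))
[-0.5797 -0.8148 -0.    ] grasp tcp [0.4898 0.2079 0.0826] (array([-419.4, -246.8,  148.3]), array([ 0.1302, -0.7252, -2.6985])) pre (array([-403.7, -289.1,   70.4]), array([ 0.1302, -0.7252, -2.6985]))
[ 0.8148 -0.5797 -0.    ] grasp tcp [0.4898 0.2079 0.0826] (array([-419.4, -246.8,  148.3]), array([-0.5041,  0.3506,  1.8768])) pre (array([-403.7, -289.1,   70.4]), array([-0.5041,  0.3506,  1.8768]))
```

step_arm([
  [[-400,-303,44],[-0.5194,-0.0933,0.3484],85],
  [[-400,-303,44],[-0.5194,-0.0933,0.3484],85],
  [[-400,-303,44],[-0.5194,-0.0933,0.3484],85],
  [[-400,-303,44],[-0.5194,-0.0933,0.3484],85],
  [[-400,-303,44],[-0.5194,-0.0933,0.3484],85],
  [[-400,-303,44],[-0.5194,-0.0933,0.3484],85],
  [[-400,-303,44],[-0.5194,-0.0933,0.3484],85],
  [[-400,-303,44],[-0.5194,-0.0933,0.3484],85],
])

```text
clock: 0.82
tcp_pos: [0.351, 0.2922, 0.2019]
orientation: [0.079, 0.293, 0.92, 0.248]
wrist_force: [1.0, 1.9, -0.2]
finger_gap: 0.0854
grip_force: 0.0
```

```bash
cat > go.py <<'E'
from h import *
import sys
top=np.array([.4805,.1948,.1103]); ax=np.array([-.2899,-.4074,.866]); xr=[.5797,.8148,0]
Rt=toolR(-ax,xr); t=top-ax*.032
print(rel(t+ax*.12,Rt),telemetry.get_state()["joint_pos"],telemetry.get_state()["clock"])
E
python3 go.py
```

```text
(array([-162. ,  -49.6,  -11. ]), array([ 0.0029, -0.0002,  0.0008])) [ 0.3126 -0.2824 -0.7691  0.6478  0.3048  0.9982] 0.8167
```

step_arm([
  [[-162,-50,-11],[0,0,0],85],
  [[-162,-50,-11],[0,0,0],85],
  [[-162,-50,-11],[0,0,0],85],
  [[-162,-50,-11],[0,0,0],85],
  [[-162,-50,-11],[0,0,0],85],
  [[-162,-50,-11],[0,0,0],85],
])

```text
clock: 1.32
tcp_pos: [0.4573, 0.1581, 0.1862]
orientation: [0.079, 0.297, 0.919, 0.247]
wrist_force: [0.2, 0.1, -0.5]
finger_gap: 0.0851
grip_force: 0.0
```

```bash
python3 go.py
python3 - <<'E'
from h import *
import json
P=imaging.camera_params("wrist"); json.dump({k:np.array(v).tolist() for k,v in P.items()},open("w1.json","w"))
im=imaging.read_camera("wrist")[:,:,::-1].copy(); cv2.imwrite("pics/w1.png",im)
E
```

```text
(array([ 2.4, -0.4, -0.6]), array([ 0.0007,  0.0014, -0.0055])) [-0.1204 -0.1014 -0.6539  0.7475  0.4546  0.5669] 1.3167
```

View pics/w1.png

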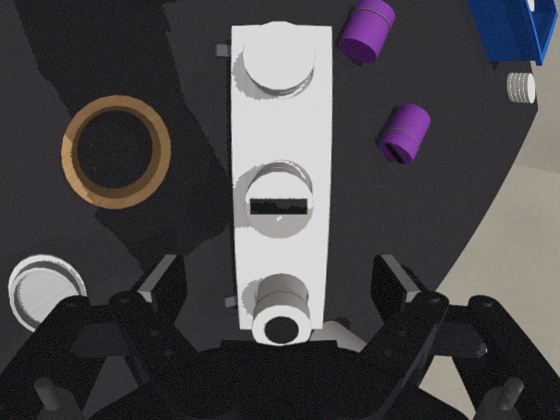

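The wrist view shows the bar tag at (279,206), the plain lid at (279,60), the round tag at (281,330) and the nest rim near (47,293).

Run:
```python
from h import *
import json
P=json.load(open("w1.json"))
b,p,d=[atz("wrist",*q,.1103,P) for q in ((279,206),(279,58),(281,330))]
print(b,p,d,np.linalg.norm(p-d),np.linalg.norm(p-b)); y=(p-d)/np.linalg.norm(p-d); print(y)
print("nest",atz("wrist",47,293,.022,P))
x=np.array([y[1],-y[0],0]); ax=-x*.5+[0,0,.866]
for n,t in (("bar",b),("disc",d),("plain",p)): print(n,t,[proj(c,t).round(1) for c in("scene","side")])
top=(b+p+d)/3; print(top,ax)
for off in (.032,.06): print(rel(top-ax*.032+ax*(off-.032),toolR(-ax,x)))
```

```text
[0.4792 0.1971 0.1103] [0.3925 0.2598 0.1103] [0.5702 0.1338 0.1103] 0.21778658629997077 0.10698499629344242
[-0.8157  0.5784  0.    ]
nest [ 0.4275 -0.0047  0.022 ]
bar [0.4792 0.1971 0.1103] [array([331.1, 205. ]), array([258.7, 196.4])]
disc [0.5702 0.1338 0.1103] [array([302.8, 236.5]), array([290.5, 203.8])]
plain [0.3925 0.2598 0.1103] [array([356.4, 178. ]), array([230.2, 189.5])]
[0.4806 0.1969 0.1103] [-0.2892 -0.4079  0.866 ]
(array([  1.2,   0.9, 120. ]), array([ 0.0006,  0.0002, -0.005 ]))
(array([ 1.2,  0.9, 92. ]), array([ 0.0006,  0.0002, -0.005 ]))
```

step_arm([
  [[1,1,40],[0,0,0],85],
  [[1,1,80],[0,0,0],85],
  [[1,1,110],[0,0,0],85],
  [[1,1,120],[0,0,0],85],
  [[1,1,120],[0,0,0],40],
  [[1,1,120],[0,0,0],40],
  [[1,1,120],[0,0,0],40],
  [[1,1,120],[0,0,0],40],
], grip_force=40)

```text
clock: 2.03
tcp_pos: [0.4902, 0.2112, 0.0848]
orientation: [0.08, 0.293, 0.92, 0.248]
wrist_force: [0.1, 0.1, -1.2]
finger_gap: 0.0509
grip_force: 41.6
```

step_arm([
  [[0,0,0],[0,0,0],40],
  [[0,0,0],[0,0,0],40],
  [[0,0,0],[0,0,0],40],
])

```text
clock: 2.28
tcp_pos: [0.4908, 0.2106, 0.0844]
orientation: [0.08, 0.294, 0.92, 0.248]
wrist_force: [-2.6, -1.8, 5.9]
finger_gap: 0.0508
grip_force: 42.0
```

step_arm([
  [[0,0,-15],[0,0,0],40],
  [[0,0,-40],[0,0,0],40],
  [[0,0,-80],[0,0,0],40],
  [[0,0,-110],[0,0,0],40],
  [[0,0,-110],[0,0,0],40],
], grip_force=50)

```text
clock: 2.7
tcp_pos: [0.4605, 0.1643, 0.1841]
orientation: [0.083, 0.294, 0.919, 0.248]
wrist_force: [1.2, 0.4, 0.9]
finger_gap: 0.051
grip_force: 52.5
```

Run:
```python
from h import *
s=telemetry.get_state(); print(s["tcp_pos"],s["finger_gap"],s["grip_force"],s["wrist_force"])
print(rel([.452,-.364,.28],toolR([0,0,-1],[.928,-.373,0])))
```

```text
[0.4605 0.1643 0.1841] 0.05100711997435407 52.505791783332825 [1.1559 0.3696 0.9249]
(array([-300.8, -327.9, -300.5]), array([ 0.4521, -0.3467,  1.3012]))
```

step_arm([
  [[-300,-328,-300],[0.452,-0.347,1.3],40],
  [[-300,-328,-300],[0.452,-0.347,1.3],40],
  [[-300,-328,-300],[0.452,-0.347,1.3],40],
  [[-300,-328,-300],[0.452,-0.347,1.3],40],
  [[-300,-328,-300],[0.452,-0.347,1.3],40],
  [[-300,-328,-300],[0.452,-0.347,1.3],40],
  [[-300,-328,-300],[0.452,-0.347,1.3],40],
  [[-300,-328,-300],[0.452,-0.347,1.3],40],
])

```text
clock: 3.37
tcp_pos: [0.4533, -0.1642, 0.2378]
orientation: [0.023, 0.705, 0.705, 0.076]
wrist_force: [0.8, 0.4, -1.5]
finger_gap: 0.0507
grip_force: 52.7
```

Run:
```python
from h import *
print(rel([.452,-.364,.28],toolR([0,0,-1],[.928,-.373,0])))
```

```text
(array([-196.2,    5.8,  -56.6]), array([ 0.1244, -0.1   ,  0.3806]))
```

step_arm([
  [[-196,6,-57],[0.124,-0.1,0.38],40],
  [[-196,6,-57],[0.124,-0.1,0.38],40],
  [[-196,6,-57],[0.124,-0.1,0.38],40],
  [[-196,6,-57],[0.124,-0.1,0.38],40],
  [[-196,6,-57],[0.124,-0.1,0.38],40],
  [[-196,6,-57],[0.124,-0.1,0.38],40],
  [[-196,6,-57],[0.124,-0.1,0.38],40],
  [[-196,6,-57],[0.124,-0.1,0.38],40],
])

```text
clock: 4.03
tcp_pos: [0.4535, -0.3617, 0.279]
orientation: [-0.001, 0.827, 0.562, 0.001]
wrist_force: [0.1, 0.2, -1.2]
finger_gap: 0.0503
grip_force: 52.7
```

Run:
```python
from h import *
import json
P=imaging.camera_params("wrist"); json.dump({k:np.array(v).tolist() for k,v in P.items()},open("w2.json","w"))
im=imaging.read_camera("wrist")[:,:,::-1].copy(); cv2.imwrite("pics/w2.png",im); print(pose()[0],telemetry.get_state()["joint_pos"])
```

```text
[ 0.4535 -0.361   0.2793] [-0.812   0.3158  0.1663  1.4218  0.0025  1.1339]
```

View pics/w2.png

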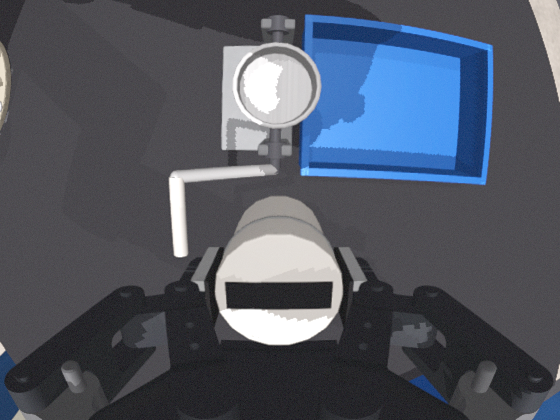

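Wrist view 2 shows the jar held by its lid (tag centre 279,296). The cup rim is centred at (277,85), the post tops are at about (278,22) and (275,150), and the handle runs from (176,178) to (181,255). The crate is to the right.

Run:
```python
from h import *
import json
P=json.load(open("w2.json"))
p,R0=pose()
cup=atz("wrist",277,85,.143,P); p1=atz("wrist",275,150,.138,P); p2=atz("wrist",278,22,.138,P)
print("cup",cup,"posts",p1,p2,np.linalg.norm(p1-p2),(p1+p2)/2)
y=np.array([.373,.928,0]); x=np.array([.928,-.373,0])
for q in ((176,178),(181,255),(178.5,217)):
    for z in (.175,.185): h=atz("wrist",*q,z,P)-cup; print("h",q,z,h@x,h@y)
t=p-R0.apply([0,0,.0312]); print("expected lid px",proj("wrist",t,P), "seen offset tool", R0.inv().apply(atz("wrist",279,296,t[2],P)-t)*1000)
print([proj(c,cup).round(1) for c in ("scene","side")])
# triangulate
for n,w,s,d in (("cup",(277,85),(120.5,194.2),(285.2,281.7)),("hin",(177,181),(110.5,149),(240,281.5))):
    print(n,tri(ray("wrist",*w,P),ray("scene",*s)),tri(ray("wrist",*w,P),ray("side",*d)))
```

```text
cup [ 0.4889 -0.2696  0.143 ] posts [ 0.4665 -0.3214  0.138 ] [ 0.5113 -0.2155  0.138 ] 0.11492848447617925 [ 0.4889 -0.2685  0.138 ]
h (176, 178) 0.175 -0.07988056428602781 -0.07462203056869514
h (176, 178) 0.185 -0.07658779199184512 -0.0729698076268636
h (181, 255) 0.175 -0.08091119512044413 -0.14059438539091984
h (181, 255) 0.185 -0.07757669942378558 -0.13627137964247027
h (178.5, 217) 0.175 -0.08000763490738308 -0.10690380753918513
h (178.5, 217) 0.185 -0.07670971836707402 -0.10394470969297595
expected lid px [277.1347 294.2308] seen offset tool [-0.8119  0.7282 -0.0016]
[array([119.6, 192.5]), array([285.3, 278.6])]
cup (array([ 0.4891, -0.269 ,  0.1376]), [np.float64(7.866724748457629e-05), np.float64(7.866724748466674e-05)]) (array([ 0.4892, -0.2685,  0.1336]), [np.float64(0.00013085530742376345), np.float64(0.00013085530742377573)])
hin (array([ 0.3855, -0.3103,  0.1746]), [np.float64(0.0016819844243284813), np.float64(0.0016819844243284655)]) (array([ 0.3883, -0.3115,  0.1787]), [np.float64(0.00025102202335238534), np.float64(0.00025102202335257524)])
```

step_arm([
  [[40,-1,0],[0,0,0],40],
  [[80,-2,0],[0,0,0],40],
  [[99,-2,20],[0,0,0],40],
  [[99,-2,50],[0,0,0],40],
  [[99,-2,70],[0,0,0],40],
  [[99,-2,70],[0,0,0],40],
  [[99,-2,70],[0,0,0],40],
])

```text
clock: 4.67
tcp_pos: [0.4876, -0.267, 0.2098]
orientation: [-0.001, 0.826, 0.563, 0.001]
wrist_force: [0.4, -0.5, 0.4]
finger_gap: 0.0507
grip_force: 52.8
```

Run:
```python
from h import *
x=np.array([.928,-.373,0]);y=np.array([.373,.928,0])
print(rel(np.array([.4889,-.269,.157])+y*.0008-x*.0007,toolR([0,0,-1],x)),telemetry.get_state()["wrist_force"])
f=lambda i,x,y,w,h:cv2.resize(i[y:y+h,x:x+w,::-1],(400,300),interpolation=cv2.INTER_CUBIC)
cv2.imwrite("pics/c2.png",np.hstack([f(imaging.read_camera("scene"),50,120,160,120),f(imaging.read_camera("side"),205,210,160,120)]))
```

```text
(array([-0.7,  1.3, 52.8]), array([-0.0006, -0.0022,  0.0086])) [ 0.4387 -0.5358  0.355 ]
```

View pics/c2.png

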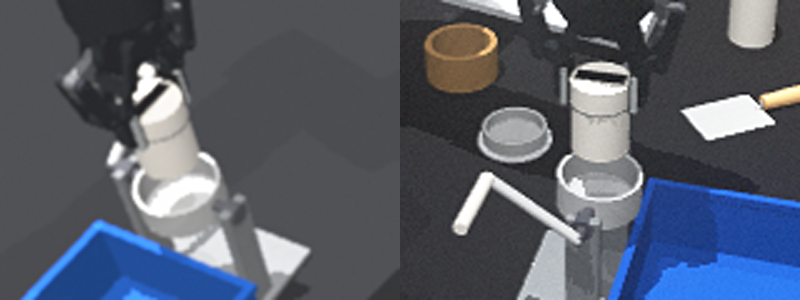

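The jar is upright and centred above the cup in both views, so I'll lower it.

step_arm([
  [[-1,1,20],[0,0,0],40],
  [[-1,1,35],[0,0,0],40],
  [[-1,1,45],[0,0,0],40],
  [[-1,1,50],[0,0,0],40],
  [[-1,1,52],[0,0,0],40],
  [[-1,1,52],[0,0,0],40],
  [[-1,1,52],[0,0,0],40],
])

```text
clock: 5.35
tcp_pos: [0.4895, -0.2707, 0.1592]
orientation: [0.001, 0.827, 0.563, 0.001]
wrist_force: [0.9, 0.9, -0.8]
finger_gap: 0.0505
grip_force: 52.8
```

step_arm([
  [[0,0,2],[0,0,0],40],
  [[0,0,3],[0,0,0],40],
  [[0,0,3],[0,0,0],40],
])

```text
clock: 5.6
tcp_pos: [0.4892, -0.2703, 0.1555]
orientation: [0.001, 0.827, 0.563, 0.001]
wrist_force: [-1.3, 0.2, -1.1]
finger_gap: 0.0506
grip_force: 52.8
```

step_arm([
  [[0,0,1],[0,0,0],40],
  [[0,0,1],[0,0,0],55],
  [[0,0,1],[0,0,0],70],
  [[0,0,1],[0,0,0],80],
  [[0,0,1],[0,0,0],85],
  [[0,0,1],[0,0,0],85],
  [[0,0,1],[0,0,0],85],
  [[0,0,1],[0,0,0],85],
])

```text
clock: 6.27
tcp_pos: [0.4891, -0.2703, 0.1543]
orientation: [0.0, 0.827, 0.563, 0.001]
wrist_force: [0.3, 0.7, -0.3]
finger_gap: 0.0848
grip_force: 0.0
```

step_arm([
  [[0,0,-20],[0,0,0],85],
  [[0,0,-60],[0,0,0],85],
  [[0,0,-100],[0,0,0],85],
  [[-40,0,-120],[0,0,0],85],
  [[-80,0,-120],[0,0,0],85],
  [[-110,-20,-120],[0,0,0],85],
  [[-110,-20,-120],[0,0,0],85],
  [[-110,-20,-120],[0,0,0],85],
])

```text
clock: 6.93
tcp_pos: [0.4286, -0.3667, 0.2741]
orientation: [0.0, 0.828, 0.561, 0.001]
wrist_force: [0.4, 0.9, 0.2]
finger_gap: 0.0851
grip_force: 0.0
```

Run:
```python
from h import *
import json
P=imaging.camera_params("wrist"); json.dump({k:np.array(v).tolist() for k,v in P.items()},open("w3.json","w"))
im=imaging.read_camera("wrist")[:,:,::-1].copy(); cv2.imwrite("pics/w3.png",im); print(pose()[0],telemetry.get_state()["joint_pos"])
```

```text
[ 0.4293 -0.3658  0.274 ] [-0.8493  0.2833  0.1089  1.3956  0.0026  1.0987]
```

View pics/w3.png

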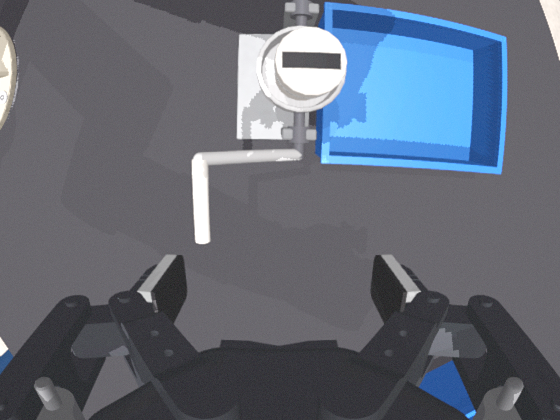

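The jar stands in the cup, let go (tag at 311,60). The handle runs from (198,158) to (203,241).

```bash
cat >> h.py <<'E'
PV=np.array([.4889,-.269,.130]); PX=np.array([.9225,-.386,0]); PY=np.array([.386,.9225,0])
def hnd(th):
    a=np.arctan2(.045,-.078)-th; return PV-PY*.108+PX*.09*np.cos(a)+np.array([0,0,.09*np.sin(a)])
E
python3 - <<'E'
from h import *
import json
P=json.load(open("w3.json"))
for q in ((199,162),(202,237),(200.5,200)):
    o,d=ray("wrist",*q,P)
    t=np.linspace(.03,.3,5000)[:,None]; p=o+t*d-PV; e=abs(np.hypot(p@PX,p[:,2])-.09)
    i=np.where((e<.0003)&(p[:,2]>0))[0]; 
    if len(i): 
      for k in (i[0],i[-1]): print(q,p[k]+PV,p[k]@PX,p[k]@PY,p[k][2],"theta",np.arctan2(.045,-.078)-np.arctan2(p[k][2],p[k]@PX))
    else: k=e.argmin(); print(q,e[k],p[k]@PX,p[k][2])
for th in (0,.05): print(hnd(th),proj("wrist",hnd(th)-PY*.03,P),proj("wrist",hnd(th)+PY*.03,P))
E
```

```text
(199, 162) [ 0.3862 -0.3099  0.1738] -0.07894806039671338 -0.07736203513233351 0.043828130497851336 theta -0.01648866551000827
(199, 162) [ 0.3742 -0.3105  0.13  ] -0.08976595795868168 -0.0825640604835664 1.9809771107048846e-05 theta -0.5230576396902573
(202, 237) [ 0.3625 -0.366   0.1734] -0.07920157028928738 -0.1382365022098416 0.04335897992040538 theta -0.02239421281895604
(202, 237) [ 0.3616 -0.3665  0.171 ] -0.07978806430725273 -0.13910938399119463 0.04098932660336341 theta -0.048709082598548115
(200.5, 200) [ 0.375  -0.3375  0.1744] -0.07860879502754115 -0.10714421512995376 0.04441600985535321 theta -0.00897210304943341
(200.5, 200) [ 0.3743 -0.3378  0.1722] -0.07914917755812154 -0.10767507159298766 0.04222055529008212 theta -0.03324564589308121
[ 0.3753 -0.3385  0.175 ] [203.0373 237.448 ] [199.9185 162.9997]
[ 0.3775 -0.3394  0.1788] [204.853 239.177] [201.7438 163.6066]
```

Run:
```python
from h import *
Rt=toolR([0,0,-1],PX); h=hnd(0)
print(rel(h+[0,0,.065],Rt),rel(h+[0,0,-.019],Rt))
for th in np.arange(0,2.5,.1): d=hnd(th)-h; print(round(th,1),(d@PX*1000).round(),(-d[2]*1000).round(),end=" | ")
```

```text
(array([  5.3, -60.3,  33.9]), array([ 0.0018, -0.002 ,  0.0191])) (array([  5.2, -60.5, 117.9]), array([ 0.0018, -0.002 ,  0.0191]))
0.0 0.0 -0.0 | 0.1 5.0 -8.0 | 0.2 10.0 -15.0 | 0.3 17.0 -21.0 | 0.4 24.0 -27.0 | 0.5 31.0 -32.0 | 0.6 39.0 -36.0 | 0.7 47.0 -40.0 | 0.8 56.0 -42.0 | 0.9 65.0 -44.0 | 1.0 74.0 -45.0 | 1.1 83.0 -45.0 | 1.2 92.0 -44.0 | 1.3 100.0 -42.0 | 1.4 109.0 -39.0 | 1.5 117.0 -36.0 | 1.6 125.0 -32.0 | 1.7 133.0 -27.0 | 1.8 139.0 -21.0 | 1.9 146.0 -14.0 | 2.0 151.0 -7.0 | 2.1 156.0 0.0 | 2.2 160.0 8.0 | 2.3 163.0 17.0 | 2.4 166.0 25.0 |
```

step_arm([
  [[3,-30,20],[0,0,0.019],50],
  [[5,-60,34],[0.002,-0.002,0.019],40],
  [[5,-60,34],[0.002,-0.002,0.019],40],
  [[5,-60,34],[0.002,-0.002,0.019],40],
  [[5,-60,34],[0.002,-0.002,0.019],40],
  [[5,-60,70],[0.002,-0.002,0.019],40],
  [[5,-60,100],[0.002,-0.002,0.019],40],
  [[5,-60,118],[0.002,-0.002,0.019],40],
])

```text
clock: 7.65
tcp_pos: [0.3777, -0.339, 0.1547]
orientation: [0.001, 0.832, 0.556, -0.0]
wrist_force: [-0.7, 0.6, 0.1]
finger_gap: 0.04
grip_force: 0.0
```

step_arm([
  [[0,0,0],[0,0,0],30],
  [[0,0,0],[0,0,0],20],
  [[0,0,0],[0,0,0],18],
  [[0,0,0],[0,0,0],18],
  [[0,0,0],[0,0,0],18],
], grip_force=20)

```text
clock: 8.07
tcp_pos: [0.3772, -0.3397, 0.1577]
orientation: [0.002, 0.832, 0.555, -0.0]
wrist_force: [0.6, 1.0, 0.0]
finger_gap: 0.0179
grip_force: 0.0
```

Run:
```python
from h import *
s=telemetry.get_state(); print(s["clock"],s["finger_gap"],s["wrist_force"],rel(hnd(0)+[0,0,-.019],toolR([0,0,-1],PX)))
i=imaging.read_camera("wrist"); j=imaging.read_camera("side")
cv2.imwrite("pics/c3.png",np.hstack([cv2.resize(i[:,:,::-1],(480,360)),cv2.resize(j[200:340,190:315,::-1],(321,360),interpolation=cv2.INTER_CUBIC)])[:,:800])
```

```text
8.0667 0.01785462869704513 [0.6278 0.9888 0.0318] (array([ 0.4, -2.3,  1.8]), array([0.0029, 0.0021, 0.0022]))
```

View pics/c3.png

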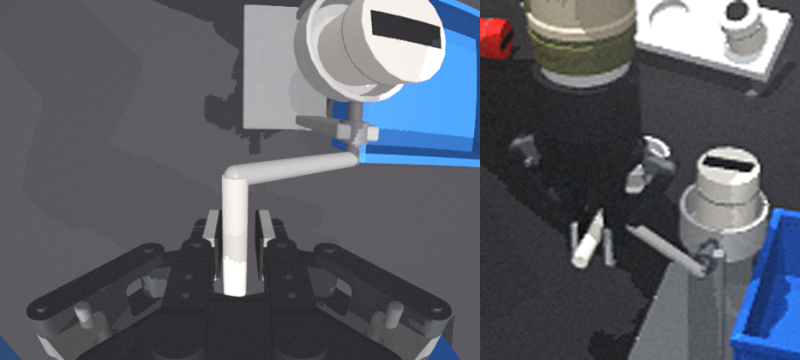

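The handle sits between the pads. I'll start the swing.

step_arm([
  [[0,5,-8],[0,0,0],18],
  [[0,10,-15],[0,0,0],18],
  [[0,17,-21],[0,0,0],18],
  [[0,24,-27],[0,0,0],18],
  [[0,31,-32],[0,0,0],18],
  [[0,39,-36],[0,0,0],18],
  [[0,47,-40],[0,0,0],18],
  [[0,56,-42],[0,0,0],18],
])

```text
clock: 8.83
tcp_pos: [0.4277, -0.3603, 0.1995]
orientation: [0.0, 0.832, 0.555, -0.001]
wrist_force: [-2.5, 1.0, 2.2]
finger_gap: 0.0181
grip_force: 1.6
```

step_arm([
  [[0,9,-2],[0,0,0],18],
  [[0,18,-3],[0,0,0],18],
  [[0,27,-3],[0,0,0],18],
  [[0,36,-2],[0,0,0],18],
  [[0,44,0],[0,0,0],18],
  [[0,53,3],[0,0,0],18],
  [[0,61,6],[0,0,0],18],
  [[0,69,10],[0,0,0],18],
])

```text
clock: 9.5
tcp_pos: [0.4923, -0.3869, 0.1875]
orientation: [0.0, 0.832, 0.555, -0.0]
wrist_force: [-2.1, 0.4, 1.2]
finger_gap: 0.0179
grip_force: 1.2
```

step_arm([
  [[0,8,5],[0,0,0],18],
  [[0,14,11],[0,0,0],18],
  [[0,21,18],[0,0,0],18],
  [[0,26,25],[0,0,0],18],
  [[0,31,32],[0,0,0],18],
  [[0,35,40],[0,0,0],18],
  [[0,37,45],[0,0,0],18],
  [[0,37,45],[0,0,0],18],
])

```text
clock: 10.17
tcp_pos: [0.5258, -0.4006, 0.1411]
orientation: [-0.001, 0.832, 0.555, -0.0]
wrist_force: [-0.3, -0.3, -0.0]
finger_gap: 0.018
grip_force: 0.0
```

Run:
```python
from h import *
i=imaging.read_camera("scene"); j=imaging.read_camera("side")
f=lambda i:cv2.resize(i[:,:,::-1],(400,400),interpolation=cv2.INTER_CUBIC)
cv2.imwrite("pics/c4.png",np.hstack([f(i[120:330,20:230]),f(j[210:390,220:420])]))
print(rel(hnd(2.25)+[0,0,-.019],toolR([0,0,-1],PX)))
```

```text
(array([-0.7, -1. , -0.8]), array([-0.0002,  0.0002,  0.0021]))
```

View pics/c4.png

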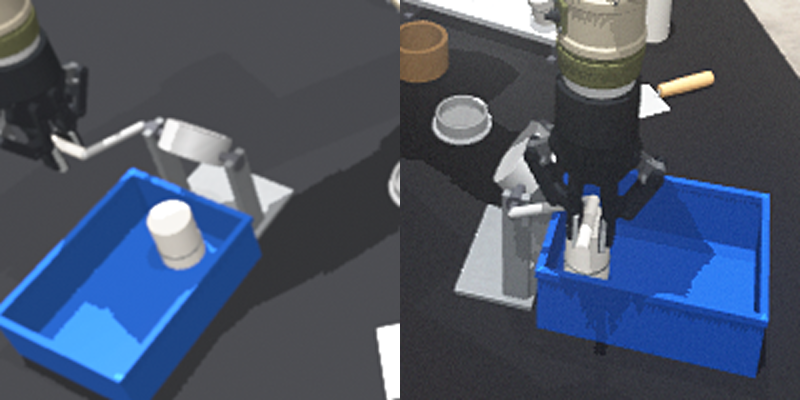

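The jar is in the crate, standing on its lid (scene crop 175,235), and the cradle is tipped. Now I'll free the handle and fetch the disc jar.

step_arm([
  [[0,0,0],[0,0,0],40],
  [[0,0,0],[0,0,0],40],
  [[0,0,-30],[0,0,0],40],
  [[0,0,-70],[0,0,0],60],
  [[0,0,-110],[0,0,0],85],
  [[0,0,-130],[0,0,0],85],
  [[0,0,-130],[0,0,0],85],
])

```text
clock: 10.85
tcp_pos: [0.5276, -0.4026, 0.2807]
orientation: [0.006, 0.832, 0.555, 0.001]
wrist_force: [-0.5, 0.4, 1.2]
finger_gap: 0.0841
grip_force: 0.0
```

```bash
cat > d.py <<'E'
from h import *
top=np.array([.5703,.1335,.1103]); ax=np.array([-.2892,-.4079,.866]); xr=[.5784,.8157,0]
Rt=toolR(-ax,xr); print(pose()[0],rel(top+ax*.088,Rt),"grasp",rel(top-ax*.032,Rt))
E
python3 d.py
python3 - <<'E'
from h import *
print("bottle",atz("scene",319,350,0),atz("side",346,226,0))
E
```

```text
[ 0.5276 -0.4026  0.2807] (array([ 468.9, -177.3,   89.9]), array([-0.4349,  0.3638, -1.3119])) grasp (array([ 527.9, -165.2,  193.6]), array([-0.4349,  0.3638, -1.3119]))
bottle [0.7721 0.1712 0.    ] [0.7613 0.1598 0.    ]
```

step_arm([
  [[469,-177,90],[-0.435,0.364,-1.312],85],
  [[469,-177,90],[-0.435,0.364,-1.312],85],
  [[469,-177,90],[-0.435,0.364,-1.312],85],
  [[469,-177,90],[-0.435,0.364,-1.312],85],
  [[469,-177,90],[-0.435,0.364,-1.312],85],
  [[469,-177,90],[-0.435,0.364,-1.312],85],
  [[469,-177,90],[-0.435,0.364,-1.312],85],
  [[469,-177,90],[-0.435,0.364,-1.312],85],
])

```text
clock: 11.52
tcp_pos: [0.5362, -0.0709, 0.2141]
orientation: [0.055, 0.483, 0.854, 0.183]
wrist_force: [0.7, 0.4, -0.1]
finger_gap: 0.0851
grip_force: 0.0
```

```bash
python3 d.py
```

```text
[ 0.5362 -0.0709  0.2141] (array([135.7,  75.3,  71.8]), array([-0.1287,  0.0981, -0.3935])) grasp (array([150.1,  88. , 190.2]), array([-0.1287,  0.0981, -0.3935]))
```

step_arm([
  [[136,75,72],[-0.129,0.098,-0.394],85],
  [[136,75,72],[-0.129,0.098,-0.394],85],
  [[136,75,72],[-0.129,0.098,-0.394],85],
  [[136,75,72],[-0.129,0.098,-0.394],85],
  [[136,75,72],[-0.129,0.098,-0.394],85],
  [[136,75,72],[-0.129,0.098,-0.394],85],
  [[136,75,72],[-0.129,0.098,-0.394],85],
])

```text
clock: 12.1
tcp_pos: [0.5457, 0.0958, 0.1863]
orientation: [0.078, 0.295, 0.92, 0.246]
wrist_force: [-0.2, -0.1, 0.5]
finger_gap: 0.0849
grip_force: 0.0
```

```bash
python3 d.py
```

```text
[0.5457 0.0958 0.1863] (array([1.8, 0.9, 0.2]), array([-0.0023,  0.0006, -0.0045])) grasp (array([  1.8,   1.2, 120.2]), array([-0.0023,  0.0006, -0.0045]))
```

Run:
```python
from h import *
P=imaging.camera_params("wrist"); g=cv2.cvtColor(imaging.read_camera("wrist"),cv2.COLOR_RGB2GRAY)
e=proj("wrist",[.5703,.1335,.1103],P); n,l,st,c=cv2.connectedComponentsWithStats((g<60).astype(np.uint8))
for i in range(1,n):
    if 100<st[i,4]<5000 and np.hypot(*(c[i]-e))<60: print(e,c[i],st[i],atz("wrist",*c[i],.1103,P))
```

```text
[279.8137 209.8638] [280.3171 208.8487] [ 261  190   40   38 1170] [0.57   0.1343 0.1103]
```

Tag found, within 1 mm of where I expected it. Descending and gripping.

step_arm([
  [[2,1,40],[0,0,0],85],
  [[2,1,80],[0,0,0],85],
  [[2,1,110],[0,0,0],85],
  [[2,1,120],[0,0,0],85],
  [[2,1,120],[0,0,0],70],
  [[2,1,120],[0,0,0],40],
  [[2,1,120],[0,0,0],40],
  [[2,1,120],[0,0,0],40],
], grip_force=50)

```text
clock: 12.82
tcp_pos: [0.5805, 0.1449, 0.084]
orientation: [0.079, 0.296, 0.92, 0.246]
wrist_force: [-0.1, -1.9, 0.2]
finger_gap: 0.051
grip_force: 52.1
```

step_arm([
  [[0,0,0],[0,0,0],40],
  [[0,0,0],[0,0,0],40],
  [[0,0,0],[0,0,0],40],
])

```text
clock: 13.07
tcp_pos: [0.5805, 0.145, 0.084]
orientation: [0.08, 0.296, 0.92, 0.245]
wrist_force: [-2.5, -6.0, 6.2]
finger_gap: 0.0507
grip_force: 53.0
```

step_arm([
  [[0,0,-15],[0,0,0],40],
  [[0,0,-40],[0,0,0],40],
  [[0,0,-80],[0,0,0],40],
  [[0,0,-110],[0,0,0],40],
  [[0,0,-110],[0,0,0],40],
  [[0,0,-110],[0,0,0],40],
])

```text
clock: 13.57
tcp_pos: [0.5486, 0.1008, 0.1799]
orientation: [0.08, 0.296, 0.92, 0.246]
wrist_force: [0.6, -0.6, -2.1]
finger_gap: 0.0506
grip_force: 53.0
```

Run:
```python
from h import *
print(rel([.516,-.074,.20],toolR([0,0,-1],[.5784,.8157,0])),"tape",atz("scene",302,190,.048),atz("side",230,226,.048))
```

```text
(array([ -75.5, -129.4,  -97.8]), array([ 0.5233,  0.0028, -0.0057])) tape [0.3779 0.1344 0.048 ] [0.3825 0.1321 0.048 ]
```

step_arm([
  [[-76,-129,-98],[0.523,0,0],40],
  [[-76,-129,-98],[0.523,0,0],40],
  [[-76,-129,-98],[0.523,0,0],40],
  [[-76,-129,-98],[0.523,0,0],40],
  [[-76,-129,-98],[0.523,0,0],40],
  [[-76,-129,-98],[0.523,0,0],40],
  [[-76,-129,-98],[0.523,0,0],40],
])

```text
clock: 14.15
tcp_pos: [0.5154, -0.0721, 0.1965]
orientation: [-0.003, 0.306, 0.952, 0.001]
wrist_force: [-0.8, 1.2, -1.5]
finger_gap: 0.0507
grip_force: 53.2
```

Run:
```python
from h import *
import json
P=imaging.camera_params("wrist"); json.dump({k:np.array(v).tolist() for k,v in P.items()},open("w5.json","w"))
im=imaging.read_camera("wrist")[:,:,::-1].copy(); cv2.imwrite("pics/w5.png",im); p,R0=pose()
print(p,R0.apply([0,0,1]),proj("wrist",[.434,-.0165,.022],P),proj("wrist",p-R0.apply([0,0,.0303]),P))
```

```text
[ 0.515  -0.0719  0.1967] [-0.0045  0.0034 -1.    ] [275.8911  90.1652] [278.4153 292.6713]
```

View pics/w5.png

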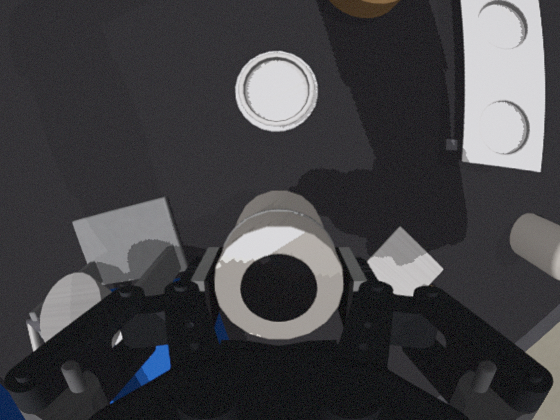

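The last picture shows the nest ring centred at (277,91), where I predicted it (276,90). The held jar's round tag is centred at (279.5,287).

Run:
```python
from h import *
import json
P=json.load(open("w5.json")); p,R0=pose()
n=atz("wrist",276.7,90.5,.022,P); t=p-R0.apply([0,0,.0303]); o=R0.inv().apply(atz("wrist",279.5,287,t[2],P)-t); print("nest",n,"jar offset tool mm",o*1000)
Rt=toolR([0,0,-1],[.5784,.8157,0]); o[2]=0
print(rel(np.array([n[0],n[1],.15])-Rt.apply(o),Rt),"final z",.008+.0397)
```

```text
nest [ 0.4347 -0.0161  0.022 ] jar offset tool mm [2.5677 0.4282 0.0146]
(array([94.9, -1.8, 47.2]), array([ 0.0002, -0.0056, -0.0046])) final z 0.0477
```

step_arm([
  [[40,-1,0],[0,-0.006,-0.005],40],
  [[80,-2,0],[0,-0.006,-0.005],40],
  [[95,-2,20],[0,-0.006,-0.005],40],
  [[95,-2,60],[0,-0.006,-0.005],40],
  [[95,-2,95],[0,-0.006,-0.005],40],
  [[95,-2,100],[0,-0.006,-0.005],40],
  [[95,-2,100],[0,-0.006,-0.005],40],
  [[95,-2,100],[0,-0.006,-0.005],40],
])

```text
clock: 14.87
tcp_pos: [0.4372, -0.019, 0.0993]
orientation: [0.001, 0.303, 0.953, -0.001]
wrist_force: [0.8, 0.2, -0.7]
finger_gap: 0.0505
grip_force: 53.1
```

Run:
```python
from h import *
Rt=toolR([0,0,-1],[.5784,.8157,0]); print(pose()[0],rel(np.array([.4347,-.0161,.0485])-Rt.apply([.0026,.0004,0]),Rt))
```

```text
[ 0.4372 -0.019   0.0993] (array([ 1.3,  0.6, 50.8]), array([-0.0006,  0.0032,  0.0006]))
```

step_arm([
  [[1,0,20],[0,0,0],40],
  [[1,0,35],[0,0,0],40],
  [[1,0,43],[0,0,0],40],
  [[1,0,47],[0,0,0],40],
  [[1,0,49],[0,0,0],40],
  [[1,0,50],[0,0,0],40],
  [[1,0,50],[0,0,0],40],
  [[1,0,50],[0,0,0],40],
])

```text
clock: 15.53
tcp_pos: [0.437, -0.0193, 0.0492]
orientation: [0.002, 0.303, 0.953, -0.001]
wrist_force: [1.0, -0.3, -2.2]
finger_gap: 0.0508
grip_force: 53.2
```

step_arm([
  [[0,0,0.5],[0,0,0],40],
  [[0,0,1],[0,0,0],40],
  [[0,0,1],[0,0,0],40],
])

```text
clock: 15.78
tcp_pos: [0.4365, -0.0191, 0.0477]
orientation: [0.002, 0.303, 0.953, -0.001]
wrist_force: [-0.3, -0.9, -1.1]
finger_gap: 0.0506
grip_force: 53.2
```

step_arm([
  [[0,0,0.7],[0,0,0],40],
  [[0,0,1.3],[0,0,0],40],
  [[0,0,1.3],[0,0,0],40],
])

```text
clock: 16.03
tcp_pos: [0.4369, -0.0193, 0.0472]
orientation: [0.002, 0.303, 0.953, -0.001]
wrist_force: [-0.9, 0.3, 8.6]
finger_gap: 0.0506
grip_force: 54.4
```

Contact at 8.6 N. Opening the fingers gently.

step_arm([
  [[0,0,0],[0,0,0],53],
  [[0,0,0],[0,0,0],58],
  [[0,0,0],[0,0,0],68],
  [[0,0,0],[0,0,0],80],
  [[0,0,0],[0,0,0],85],
  [[0,0,0],[0,0,0],85],
  [[0,0,0],[0,0,0],85],
])

```text
clock: 16.62
tcp_pos: [0.4363, -0.0191, 0.0462]
orientation: [0.001, 0.303, 0.953, -0.001]
wrist_force: [-1.0, -0.1, -0.1]
finger_gap: 0.0851
grip_force: 0.0
```

step_arm([
  [[0,0,-15],[0,0,0],85],
  [[0,0,-40],[0,0,0],85],
  [[0,0,-80],[0,0,0],85],
  [[-40,0,-110],[0,0,0],85],
  [[-80,0,-140],[0,0,0],85],
  [[-90,0,-150],[0,0,0],85],
  [[-90,0,-150],[0,0,0],85],
  [[-90,0,-150],[0,0,0],85],
])

```text
clock: 17.28
tcp_pos: [0.511, -0.0716, 0.1974]
orientation: [0.003, 0.304, 0.953, -0.001]
wrist_force: [-0.8, 0.5, 0.4]
finger_gap: 0.0848
grip_force: 0.0
```

Run:
```python
from h import *
P=imaging.camera_params("wrist"); im=imaging.read_camera("wrist"); g=cv2.cvtColor(im,cv2.COLOR_RGB2GRAY)
print(pose()[0]); e=proj("wrist",[.4347,-.0161,.078],P); print(e)
for th in (40,60,80):
  n,l,st,c=cv2.connectedComponentsWithStats((g<th).astype(np.uint8))
  for i in range(1,n):
    if 150<st[i,4]<6000 and np.hypot(*(c[i]-e))<60: print(th,c[i],st[i],atz("wrist",*c[i],.078,P))
s=imaging.read_camera("scene"); gs=cv2.cvtColor(s,cv2.COLOR_RGB2GRAY)
# jar tag, plain lid and crate jar sanity in scene
h=cv2.cvtColor(s,cv2.COLOR_RGB2HSV)
m=((h[...,1]<40)&(h[...,2]>150)).astype(np.uint8)
n,l,st,c=cv2.connectedComponentsWithStats(m)
for i in range(1,n):
    if st[i,4]>120 and c[i][1]>120: print("white",c[i].round(),st[i])
```

```text
[ 0.5092 -0.0707  0.1961]
[279.7063  86.2259]
80 [278.6568  87.5584] [261  71  36  35 976] [ 0.4351 -0.0174  0.078 ]
white [510. 140.] [ 472  110   81   65 3004]
white [341. 227.] [ 288  171  104  108 4101]
white [ 68. 193.] [ 38 182  68  21 374]
white [125. 202.] [103 182  45  45 954]
white [240. 212.] [ 224  189   35   42 1002]
white [162. 222.] [152 212  22  25 271]
white [111. 242.] [ 97 225  30  36 726]
white [236. 312.] [ 218  287   37   77 1328]
white [320. 330.] [ 304  301   33   57 1429]
```

The round-tag jar stands within 2 mm of the nest centre, the reject jar is in the crate, and the gripper is clear. Handing in.

```bash
python3 -c "
from h import *
print(env.hand_in())"
```

```text
the job is handed in; nothing more can be done
None
```

I handed in the finished job at about 17 s of the 72 s limit, but no verdict came back: the passed (round-tagged) jar stands upright in the pass nest within about 2 mm of centre, the reject (bar-tagged) jar was tipped by the lever into the blue crate, and I kept clear of the untagged jar and the bystanders.

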